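Press a bottle's label down at the roll-in press

ROBOT

A 6-joint arm with a two-finger parallel gripper is mounted at the origin on the work surface. World frame = base frame: x ahead of the robot, y to its left, z up, the work surface at z = 0. Lengths are in mm, angles in rad, forces in N, time in s.
With the tool pointing down it reaches from about 250 to 775 mm from the base axis. Payload 4 kg.
Tool frame: the origin (TCP) lies on the mounting face of the last link; the fingertips stand 173 mm ahead of it and the grasp point (between the pads) lies 155 mm ahead of it; z points along the fingers, y is the line along which they close (so a half turn about z gives the same grasp; the last joint's range is limited). The gripper opens to 85 mm and grips with 20 to 120 N. Pads are 22 mm wide; open, the fingers measure 114 mm over their backs; the gripper's body (76 mm by 85 mm) begins 54 mm behind the grasp point. The pads swing forward as they close: fully open they stand 13 mm farther back than shut.
Start: joints at [1.23, 0.087, 1.371, -0, 1.684, -0.103], TCP at [129.563, 534.522, 404.741] pointing down, gripper open.
Joint ranges: [-3.1, 3.1], [-0.76, 2.03], [0.27, 2.55], [-1.08, 4.22], [0.17, 2.65], [-2.57, 2.57]. Speed limits (rad/s): [2.79, 2.79, 3.14, 3.14, 3.14, 3.14].

INTERFACE

Orientations are given as [roll, pitch, yaw] about the fixed x, y, z axes, in that order (R = Rz(yaw) Ry(pitch) Rx(roll)).
In Python, from station import telemetry, read_camera, ctrl, look_for, trace gives the robot as it stands.
- The arm moves only by the shell command python3 -m crank 'ROWS' [OPENING] [FORCE]. ROWS is JSON, a list of rows, each an object of numbers: "dx", "dy", "dz": the shift along the tool's x, y, z in cm; "ax", "ay", "az": the turn, a rotation vector about the tool's x, y, z in rad. A call has 1 to 12 rows; each row is the pose to reach, as a shift and turn from the pose commanded when the call began, along the tool's axes at that moment; what a row does not reach only later rows make up. A row lasts 1/10 s, in which the tool goes at most 50 mm and 8.59 degrees, less where a joint would pass 70% of its speed; a pose out of reach is approached as far as the arm can. A call with a gripper value outside its range is refused whole. OPENING is the finger opening in cm, from 0 to 8.54, set as the call begins (- or left out, the last holds). The fingers move at their own pace and stop on an object; FORCE is the grip in N (left out, the last holds). Time passes only in rows, so rows that repeat a pose let the fingers close. It gives the time, the measured TCP pose, the force, the opening and the grip force at its end, in the units of the state.
- telemetry.get_state(): the state, without advancing time (a new reading comes with each control period).
- read_camera(name): name is "scene" or "side" or "wrist"; returns a dict with "image" (480x640x3 uint8, red, green, blue), "depth" (480x640 float32, mm along the optical axis (not along the pixel's ray), 0 where there is no reading), "intrinsics" (3x3 intrinsics, pixels), "world_from_camera" (4x4, takes a point from camera to world coordinates); the wrist camera has in their place "mount" (4x4, takes a point from camera to tool coordinates, whose origin is the TCP and whose axes are the flange's). Camera axes: x right, y down, z forward; pixel columns grow to the right and rows downward; lengths in mm; the calibration is good to about 2 mm. A picture is of the moment at which its call begins: read the wrist's pose just before it.
- ctrl.finish_job(): hands the job in; it is judged then, once.
Trained networks look in the newest picture that a camera, given by its name, has taken for a name from the list of things; names that differ only in an ending like _2 or _b are one class to them, and where a whole thing is asked for, a point or a joint stands for the part that bears it (a point fixed in the world has none). Each returns a list of dicts, best first, with "p" (0 to 1); they miss things now and then, are a little off and sometimes report something else, mostly with a low value. They report only what shows in the picture. A call takes as long as a camera call. They do not tell look-alikes from the thing itself.
- look_for(camera, thing): "rect" ([centre column, centre row, width, height] in pixels, round what is visible of it).
- trace(camera, thing): "pixels" (480x640 bool, what is visible of it) and "rect" ([centre column, centre row, width, height] in pixels, round what is visible of it).
The state is a dict: "t": time; "joint_positions": joint angles; "dq": joint speeds; "joint_torque": joint torques, N m; "ee_pos": TCP position; "orientation": TCP orientation; "ft_force": force on the tool from outside, world axes, zero at the start; "moment": the same for the moment, N m; "grip_width": finger opening in mm; "finger_force": force on a finger pad.
Only numpy, scipy, OpenCV 4.12 (cv2) and the standard library are available. Lean on these libraries where they do the work, as an engineer would, in place of code of your own. Each camera call takes 0.05 s, during which the arm holds its last target. There are 200 camera calls.

TASK

Take the red push paddle and with it gently roll the lying blue bottle along its track, over the low orange hump, until it bears on the black sprung pad; lean on it with a steady light push of about 6 N for a good second so that its label sticks, never pushing hard. Then ease off slowly so that the bottle stays behind the hump, and stand the paddle upright back on its yellow mat. Do not touch the bottle with the fingers or lift it, and leave the other bottles and the carton alone.

Things in the scene. Friction and masses are not known exactly. Their poses are not given: they have to be found in the camera images.
- track: Fixed straight grey channel across the robot's front, 370 mm long, 104 mm wide between aluminium walls. Origin: table surface 20 mm off its middle, on its centre line; x runs along it in the rolling direction, towards the blue press block; y across, z up. Floor top 10 mm, wall tops 26 mm above the table; start end (x = -165 mm) open. Its place and yaw vary.
- track_hump (a point): Middle of the crest of the low orange hump across the track floor, 20 mm past the track's origin, axes as the track's. Crest 3 mm above the floor, ramps 20 mm long on each side; rolling the bottle over it takes 2 N or less. The flat bed where the bottle must stay begins 20 mm past the crest and ends at the pad.
- track_end (a point): Floor middle at the track's far end (x = 205 mm), axes as the track's. Before it a blue block carries the black sprung pad, 92 mm wide, 36 tall, middle 25 above the floor. The pad face is 70 to 130 mm before this point, reset each time, not measured: find it by feel. Gives from 1.5 N, then 2.5 N per mm, travel 12 mm. Pushes back: released fast it throws the bottle over the hump; 10 mm/s is safe.
- bottle_center (a point): Point on the axis, half-way along, of the dark bottle with blue label lying across the track: 50 mm diameter, 88 mm long (the 50 mm body reaches 44 mm to one side and 22 mm to the other, then the thinner 37 mm cap), 105 to 175 g. 25 mm above the floor it lies on. Starts 60 to 100 mm before the track's origin. Rolls easily, soon stops by itself.
- paddle_grip (a point): Middle of the black grip block on top of the red push paddle, 95 mm above its underside. Block 20 mm along x, 26 along y, from 86 to 116 mm up; the post below has the same section. x points forward to the pushing face, z up. Best gripped from above, fingers closing along x. A red foot 60 wide, 10 thick reaches 26 mm behind this point. 120 g, stands by itself.
- paddle_face (a point): Middle of the paddle's flat white front face: 36 mm ahead (+x) of the grip point, 25 mm above the underside, axes as the paddle's. The white blade is 72 mm wide (y), 50 mm tall from the underside up, 8 mm thick.
- mat_center (a point): Middle of the top of the square yellow mat (110 x 110 mm, 3 mm thick, fixed to the table) on which the paddle stands at the start and must stand again. It lies left or right of the track.
- jar_yellow_center (a point): Middle of the standing bottle with the yellow label (50 mm diameter, 88 mm tall), half-way up. Bystander, loose.
- jar_green_center (a point): Middle of the standing bottle with the green label (50 mm diameter, 88 mm tall), half-way up, left of the track. Bystander, loose.
- carton_center (a point): Middle of the small closed cardboard carton (60 x 90 x 50 mm tall), half-way up, right of the track. Bystander, loose.
Things that resemble listed ones, but are neither listed nor needed, are in the scene too. Leave any turquoise look-alike of the part that bears bottle_center alone. Leave any pink look-alike of the part that bears paddle_grip alone.

How it is judged (in metres and radians):
On the way, in this order (a step that is already met when the one before it is completed fails the run):
1. the paddle is held in the fingers, lifted off its mat (contact force between the fingers and paddle above 1 N and height (world z) of paddle_grip above 0.105 m), for 0.1 s.
2. the bottle has been rolled over the hump into the bed (x of bottle_center in the frame of track above 0.034 m and contact force between the fingers and paddle above 1 N).
3. the paddle, beside the bottle, leans on it with 4 to 9 N without a break for 1 s, the bottle lying in the bed (contact force between paddle and bottle between 4 and 9 N and x of bottle_center in the frame of track above 0.046 m and height (world z) of bottle_center below 0.039 m and height (world z) of paddle_face below 0.07 m and contact force between the fingers and paddle above 1 N), for 1 s.
At the end, for the whole second after the job is handed in: The bottle lies at rest on the track floor in the bed between hump and pad (its centre more than 30 mm past the track's origin), and the paddle stands upright (within 0.1 rad) and at rest on the yellow mat, its grip within 50 mm of the mat's middle; bystanders are where they were (x of bottle_center in the frame of track between 0.03 and 0.12 m and height (world z) of bottle_center below 0.04 m and linear speed of each of bottle, paddle below 0.02 m/s and angle between paddle_grip's own z axis and vertical below 0.1 rad and horizontal distance between paddle_grip and mat_center below 0.05 m and height (world z) of paddle_grip between 0.092 and 0.103 m); the robot touches nothing.
It fails at once if the paddle pushes the bottle with more than 15 N (contact force between paddle and bottle above 15 N).
It fails at once if the arm or fingers touch the bottle (contact force between any of the fingers, the arm and bottle above 0.5 N).
It fails at once if the bottle is lifted off the track (height (world z) of bottle_center above 0.055 m).
It fails at once if the bottle is shot along faster than 0.3 m/s (linear speed of bottle above 0.3 m/s).
It fails at once if another bottle or the carton is moved more than 20 mm (distance of any of jar_yellow_center, jar_green_center, carton_center from where it was at the start of the episode above 0.02 m).
It also fails if it takes over 69 s, if anything falls off the work surface, if the arm or the gripper's body presses on something with over 40 N, if the wrist force passes 120 N, or if a joint passes its speed limit or range.

## Working session

There is one attempt and no reset: what is moved stays moved. The work goes in short steps, Python scripts to look and compute and a shell command to move; the robot and the scene stay as the last step left them, time stands still between calls to the robot, and variables do not carry over. Pictures are saved under pics/ and viewed, at most 10 in all, crops included, and the job is handed in when it is done.

```bash
ls; mkdir -p pics; cat > h.py <<'E'
import numpy as np,cv2
from scipy.spatial.transform import Rotation as R
from station import telemetry, read_camera, ctrl, look_for, trace
def tool():
    s=telemetry.get_state(); T=np.eye(4); T[:3,:3]=R.from_euler('xyz',s['orientation']).as_matrix(); T[:3,3]=s['ee_pos']; return T
def cam(n):
    T=tool() if n=='wrist' else None
    c=read_camera(n); c['W']=T@c['mount'] if n=='wrist' else c['world_from_camera']; return c
def pts(c,mask):
    v,u=np.nonzero(mask&(c['depth']>0)); d=c['depth'][v,u]; K=c['intrinsics']
    p=np.c_[(u-K[0,2])/K[0,0]*d,(v-K[1,2])/K[1,1]*d,d]
    return p@c['W'][:3,:3].T+c['W'][:3,3]
def save(c,n): cv2.imwrite('pics/'+n,c['image'][:,:,::-1])
E
python3 - <<'E'
from h import *
s=telemetry.get_state(); print(s)
for n in ['scene','side']:
    c=cam(n); save(c,n+'1.png')
    np.savez(n+'.npz',**{k:c[k] for k in ['image','depth','intrinsics','W']})
    for th in ['track','bottle_center','paddle_grip','jar_yellow_center','jar_green_center','carton_center']:
        for r in trace(n,th)[:4]:
            p=pts(c,r['pixels']); 
            if len(p): print(n,th,round(r['p'],2),np.round(r['rect']),np.round(np.median(p,0)),np.round(np.percentile(p,[2,98],axis=0)).tolist())
E
```

```text
pics
{'t': 0.0, 'joint_positions': array([ 1.22985188e+00,  8.79666182e-02,  1.37228311e+00, -1.94171465e-05,
        1.68356942e+00, -1.03084876e-01]), 'dq': array([ 2.32203165e-03, -1.17300290e-03,  7.34950682e-04,  1.67530858e-04,
       -1.52082123e-04, -1.67840908e-05]), 'joint_torque': array([ 1.58186881e-04, -3.51862478e+01, -3.13273680e+01, -7.10738391e-05,
        1.08284192e-02,  7.33046392e-06]), 'ee_pos': array([129.55424358, 534.40851239, 403.51769059]), 'orientation': array([-3.13937599e+00, -2.09915493e-04,  2.90373069e+00]), 'ft_force': array([0.31059246, 0.03334819, 0.57286181]), 'moment': array([-0.02813529, -0.04226144,  0.02217797]), 'finger_force': 0.0, 'grip_width': 85.19879870886835}
scene track 0.83 [320. 289. 194.  76.] [595.  36.  11.] [[516.0, -162.0, 1.0], [654.0, 197.0, 27.0]]
scene track 0.32 [372. 284.  29.  44.] [608. 120.  51.] [[550.0, 96.0, 22.0], [633.0, 143.0, 61.0]]
scene bottle_center 0.7 [382. 349.  47.  49.] [760. 155.  41.] [[708.0, 127.0, 9.0], [792.0, 187.0, 51.0]]
scene bottle_center 0.57 [370. 284.  30.  44.] [607. 120.  51.] [[547.0, 94.
[... 1083 characters left out ...]
4.0, 91.0, 21.0], [627.0, 125.0, 62.0]]
side paddle_grip 0.78 [180. 184.  36.  59.] [343. 289.  42.] [[312.0, 253.0, 0.0], [385.0, 331.0, 116.0]]
side paddle_grip 0.73 [237. 162.  32.  55.] [490. 329.  46.] [[454.0, 317.0, 6.0], [520.0, 361.0, 119.0]]
side jar_yellow_center 0.96 [307. 380.  38.  58.] [ 441. -346.   61.] [[421.0, -356.0, 1.0], [468.0, -316.0, 90.0]]
side jar_green_center 0.73 [312. 164.  22.  42.] [659. 276.  49.] [[639.0, 265.0, 0.0], [691.0, 310.0, 90.0]]
side jar_green_center 0.41 [321. 256.  99. 124.] [568.   1.  11.] [[505.0, -170.0, 4.0], [644.0, 182.0, 28.0]]
side carton_center 0.71 [422. 342.  56.  62.] [ 650. -324.   49.] [[625.0, -355.0, 3.0], [686.0, -265.0, 53.0]]
```

```bash
python3 - <<'E'
import cv2,numpy as np
im=cv2.imread('pics/scene1.png'); cv2.imwrite('pics/sc_crop.png',cv2.resize(im[190:400,160:530],(800,454),interpolation=cv2.INTER_CUBIC))
E
```

```text
(no output)
```

View pics/sc_crop.png

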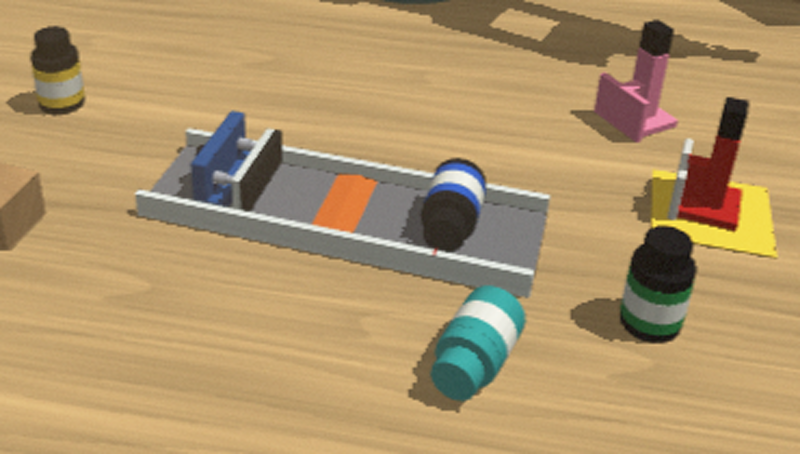

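The scene picture shows these candidates, as full-image pixels:
- **Paddle:** red paddle on the yellow mat at about (488,269), pink look-alike at (453,228). I choose the red one.
- **Bottle:** blue-label bottle lying in the track at (370,284), turquoise look-alike at (382,349). I choose the one in the track.

Rolling is towards the pad and blue block, which is roughly -y.

```bash
python3 - <<'E'
from h import *
A=[];
for n in ['scene','side']:
    z=dict(np.load(n+'.npz')); im=z['image']; hsv=cv2.cvtColor(im,cv2.COLOR_RGB2HSV)
    P=pts(z,np.ones((480,640),bool)); v,u=np.nonzero(z['depth']>0); c=hsv[v,u].astype(int)
    H,S,V=c.T
    def rect(m,name):
        q=P[m]; r=cv2.minAreaRect(q[:,:2].astype(np.float32)); print(n,name,m.sum(),np.round(r[0],1),np.round(r[1],1),round(r[2],2),'zmed',np.round(np.median(q[:,2]),1)); return q
    reg=lambda x0,x1,y0,y1:(P[:,0]>x0)&(P[:,0]<x1)&(P[:,1]>y0)&(P[:,1]<y1)
    tr=reg(480,690,-230,230)
    w=tr&(S<60)&(P[:,2]>22)&(P[:,2]<29)&(V>120); rect(w,'walltops')
    rect(tr&(H>5)&(H<15)&(S>180)&(P[:,2]>8)&(P[:,2]<18),'hump')
    mt=reg(400,620,250,450)
    q=rect(mt&(H>22)&(H<34)&(S>150)&(P[:,2]>-3)&(P[:,2]<8),'mat')
    q=rect(mt&(V<60)&(P[:,2]>88)&(P[:,2]<122),'grip'); print(q.mean(0),q[q[:,2]>112].mean(0))
    rect(mt&((H<6)|(H>174))&(S>150),'red')
    rect(mt&(S<60)&(V>120)&(P[:,2]>8)&(P[:,2]<60),'white')
    b=tr&reg(500,690,60,170)&(P[:,2]>30); q=rect(b,'bottle')
    pd=tr&(P[:,2]>32)&(P[:,1]<60)&(V<70); rect(pd,'pad')
E
```

```text
scene walltops 911 [577.5  16.1] [370.7 124.1] 84.32 zmed 25.7
scene hump 428 [569.   16.7] [37.2 86.1] 84.29 zmed 11.5
scene mat 928 [497.4 359.9] [109.2 111.6] 85.3 zmed 2.8
scene grip 183 [496.4 357.8] [17.9 24.2] 79.77 zmed 110.3
[502.61169033 356.40750809 108.5622142 ] [499.04968965 357.10809498 117.34635406]
scene red 804 [497.5 355.9] [53.  59.9] 82.63 zmed 27.8
scene white 82 [488.2 327.6] [ 7.4 75. ] 78.97 zmed 52.4
scene bottle 892 [589.2 119. ] [50.  91.2] 85.56 zmed 52.0
scene pad 248 [569.6 -93. ] [68.5 89.3] 84.51 zmed 47.7
side walltops 878 [578.6  17.3] [374.4 121.4] 84.12 zmed 26.1
side hump 22 [579.9  19.2] [11.3 80.9] 82.52 zmed 12.8
side mat 250 [495.8 355.5] [109.3 104. ] 85.6 zmed 3.2
side grip 110 [491.5 353.2] [19.5 19.7] 79.1 zmed 107.8
[490.9475204  350.64400175 107.3056223 ] [491.31653164 352.0695961  116.98329684]
side red 136 [491.4 346.8] [19.2 23.5] 3.41 zmed 66.9
side white 110 [486.4 325.6] [11.4 67.4] 76.25 zmed 50.0
side bottle 790 [591.5 111.1] [ 52.3 100.3] 80.1 zmed 50.3
side pad 119 [ 565.  -122.4] [18.2 23.6] 81.31 zmed 44.6
```

```bash
python3 -m crank '[{"dx":-3,"dy":-0.7},{"dx":-7,"dy":-1.5,"dz":1},{"dx":-11,"dy":-2.4,"dz":2},{"dx":-15,"dy":-3.2,"dz":3},{"dx":-19,"dy":-4,"dz":4},{"dx":-23,"dy":-5,"dz":5,"az":-0.02},{"dx":-27,"dy":-5.8,"dz":6,"az":-0.04},{"dx":-31,"dy":-6.7,"dz":7,"az":-0.054},{"dx":-35,"dy":-7.6,"dz":8,"az":-0.054},{"dx":-38,"dy":-8.2,"dz":8.7,"az":-0.054},{"dx":-39.8,"dy":-8.6,"dz":9,"az":-0.054},{"dx":-39.8,"dy":-8.6,"dz":9,"az":-0.054}]' 8.54 60
python3 - <<'E'
from h import *
c=cam('wrist'); save(c,'w1.png'); T=tool(); print(np.round(T,3))
hsv=cv2.cvtColor(c['image'],cv2.COLOR_RGB2HSV)
P=pts(c,np.ones((480,640),bool)); v,u=np.nonzero(c['depth']>0); H,S,V=hsv[v,u].astype(int).T
near=(abs(P[:,0]-496)<90)&(abs(P[:,1]-350)<90)
for nm,m in [('grip',near&(P[:,2]>112)&(P[:,2]<122)),('mat',near&(H>22)&(H<34)&(S>150)&(P[:,2]<8)),('red',near&((H<6)|(H>174))&(S>150)),('white',near&(S<60)&(V>110)&(P[:,2]>20)&(P[:,2]<60))]:
    q=P[m]
    if len(q): r=cv2.minAreaRect(q[:,:2].astype(np.float32)); print(nm,len(q),np.round(r[0],1),np.round(r[1],1),round(r[2],2),np.round(np.median(q,0),1))
E
```

```text
[[-9.72000e-01  2.36000e-01  0.00000e+00  1.29552e+02]
 [ 2.36000e-01  9.72000e-01  0.00000e+00  5.34518e+02]
 [ 0.00000e+00  0.00000e+00 -1.00000e+00  4.04799e+02]
 [ 0.00000e+00  0.00000e+00  0.00000e+00  1.00000e+00]]validation failed for argument at $[0]...
```

View pics/w1.png

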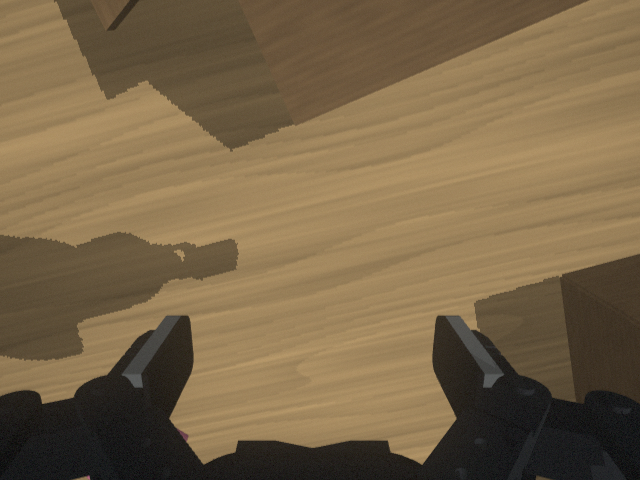

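The picture shows only bare table: the call was refused and nothing moved. I'll resend it with all six keys in each row.

```bash
cat > wl.py <<'E'
from h import *
import sys
c=cam('wrist'); save(c,sys.argv[1]); T=tool(); print(np.round(T,3))
hsv=cv2.cvtColor(c['image'],cv2.COLOR_RGB2HSV)
P=pts(c,np.ones((480,640),bool)); v,u=np.nonzero(c['depth']>0); H,S,V=hsv[v,u].astype(int).T
near=(abs(P[:,0]-496)<90)&(abs(P[:,1]-350)<90)
for nm,m in [('grip',near&(P[:,2]>112)&(P[:,2]<122)),('mat',near&(H>22)&(H<34)&(S>150)&(P[:,2]<8)),('red',near&((H<6)|(H>174))&(S>150)),('white',near&(S<60)&(V>110)&(P[:,2]>20)&(P[:,2]<60))]:
    q=P[m]
    if len(q): r=cv2.minAreaRect(q[:,:2].astype(np.float32)); print(nm,len(q),np.round(r[0],1),np.round(r[1],1),round(r[2],2),np.round(np.median(q,0),1))
E
python3 -m crank '[{"dx":-3,"dy":-0.7,"dz":0,"ax":0,"ay":0,"az":0},{"dx":-7,"dy":-1.5,"dz":1,"ax":0,"ay":0,"az":0},{"dx":-11,"dy":-2.4,"dz":2,"ax":0,"ay":0,"az":0},{"dx":-15,"dy":-3.2,"dz":3,"ax":0,"ay":0,"az":0},{"dx":-19,"dy":-4,"dz":4,"ax":0,"ay":0,"az":0},{"dx":-23,"dy":-5,"dz":5,"ax":0,"ay":0,"az":-0.02},{"dx":-27,"dy":-5.8,"dz":6,"ax":0,"ay":0,"az":-0.04},{"dx":-31,"dy":-6.7,"dz":7,"ax":0,"ay":0,"az":-0.054},{"dx":-35,"dy":-7.6,"dz":8,"ax":0,"ay":0,"az":-0.054},{"dx":-38,"dy":-8.2,"dz":8.7,"ax":0,"ay":0,"az":-0.054},{"dx":-39.8,"dy":-8.6,"dz":9,"ax":0,"ay":0,"az":-0.054},{"dx":-39.8,"dy":-8.6,"dz":9,"ax":0,"ay":0,"az":-0.054}]' 8.54 60 && python3 wl.py w2.png
```

```text
t: 1.95
ee_pos: [497.8, 356.0, 313.8]
orientation: [-3.141, -0.001, 2.955]
ft_force: [-0.4, 0.4, 0.4]
grip_width: 85.0
finger_force: 0.0
[[-9.83000e-01  1.84000e-01 -1.00000e-03  4.96544e+02]
 [ 1.84000e-01  9.83000e-01  0.00000e+00  3.56914e+02]
 [ 1.00000e-03 -0.00000e+00 -1.00000e+00  3.14422e+02]
 [ 0.00000e+00  0.00000e+00  0.00000e+00  1.00000e+00]]
grip 2715 [494.2 359.9] [20.  26.1] 78.91 [492.7 360.1 118.9]
mat 12458 [498.1 360.8] [109.8 110. ] 85.54 [481.9 385.9   3.1]
red 3590 [493.5 357.8] [54.4 58.5] 79.02 [480.5 361.7  13.2]
white 1440 [487.7 328.8] [ 7.8 70.6] 78.59 [478.2 330.2  52.8]
```

Close view: black grip block, 20 x 26 mm, at (494, 360), z 119, on the red paddle and yellow mat. That matches the description, so I descend and grip.

```bash
python3 -m crank '[{"dx":0.28,"dy":0.2,"dz":1,"ax":0,"ay":0,"az":0.008},{"dx":0.28,"dy":0.2,"dz":2.5,"ax":0,"ay":0,"az":0.008},{"dx":0.28,"dy":0.2,"dz":4,"ax":0,"ay":0,"az":0.008},{"dx":0.28,"dy":0.2,"dz":5.3,"ax":0,"ay":0,"az":0.008},{"dx":0.28,"dy":0.2,"dz":6.1,"ax":0,"ay":0,"az":0.008},{"dx":0.28,"dy":0.2,"dz":6.1,"ax":0,"ay":0,"az":0.008},{"dx":0.28,"dy":0.2,"dz":6.1,"ax":0,"ay":0,"az":0.008}]' 8.54 60
python3 -m crank '[{"dx":0,"dy":0,"dz":0,"ax":0,"ay":0,"az":0},{"dx":0,"dy":0,"dz":0,"ax":0,"ay":0,"az":0},{"dx":0,"dy":0,"dz":0,"ax":0,"ay":0,"az":0},{"dx":0,"dy":0,"dz":0,"ax":0,"ay":0,"az":0},{"dx":0,"dy":0,"dz":0,"ax":0,"ay":0,"az":0},{"dx":0,"dy":0,"dz":0,"ax":0,"ay":0,"az":0},{"dx":0,"dy":0,"dz":0,"ax":0,"ay":0,"az":0},{"dx":0,"dy":0,"dz":0,"ax":0,"ay":0,"az":0},{"dx":0,"dy":0,"dz":0,"ax":0,"ay":0,"az":0},{"dx":0,"dy":0,"dz":0,"ax":0,"ay":0,"az":0}]' 0 80
```

```text
t: 2.7
ee_pos: [493.8, 359.7, 253.6]
orientation: [3.142, -0.0, 2.95]
ft_force: [0.1, 0.5, -0.5]
grip_width: 85.5
finger_force: 0.0
t: 3.7
ee_pos: [493.9, 359.8, 254.2]
orientation: [3.141, 0.001, 2.95]
ft_force: [-0.1, 0.1, 3.6]
grip_width: 19.0
finger_force: 78.3
```

```bash
python3 -m crank '[{"dx":0,"dy":0,"dz":-1.5,"ax":0,"ay":0,"az":0},{"dx":0,"dy":0,"dz":-3.5,"ax":0,"ay":0,"az":0},{"dx":0,"dy":0,"dz":-5.5,"ax":0,"ay":0,"az":0},{"dx":-1,"dy":-1,"dz":-6,"ax":0,"ay":0,"az":-0.01},{"dx":-3,"dy":-3,"dz":-6,"ax":0,"ay":0,"az":-0.03},{"dx":-5,"dy":-5.2,"dz":-6,"ax":0,"ay":0,"az":-0.05},{"dx":-7,"dy":-7.4,"dz":-6,"ax":0,"ay":0,"az":-0.07},{"dx":-9,"dy":-9.5,"dz":-6,"ax":0,"ay":0,"az":-0.09},{"dx":-11,"dy":-11.5,"dz":-6,"ax":0,"ay":0,"az":-0.09},{"dx":-12.5,"dy":-13,"dz":-6,"ax":0,"ay":0,"az":-0.09},{"dx":-13.1,"dy":-13.6,"dz":-6,"ax":0,"ay":0,"az":-0.09},{"dx":-13.1,"dy":-13.6,"dz":-6,"ax":0,"ay":0,"az":-0.09}]' 0 80
python3 - <<'E'
from h import *
c=cam('side'); save(c,'s2.png'); s=telemetry.get_state(); print(s['ee_pos'],s['ft_force'],s['finger_force'])
im=c['image'][100:300,200:430]; cv2.imwrite('pics/s2c.png',cv2.resize(im[:,:,::-1],(690,600)))
hsv=cv2.cvtColor(c['image'],cv2.COLOR_RGB2HSV)
P=pts(c,np.ones((480,640),bool)); v,u=np.nonzero(c['depth']>0); H,S,V=hsv[v,u].astype(int).T
near=(abs(P[:,0]-596)<80)&(abs(P[:,1]-185)<70)
for nm,m in [('red',near&((H<6)|(H>174))&(S>150)),('white',near&(S<60)&(V>110)&(P[:,2]>40)&(P[:,2]<130))]:
    q=P[m]
    if len(q): r=cv2.minAreaRect(q[:,:2].astype(np.float32)); print(nm,len(q),np.round(r[0],1),np.round(r[1],1),round(r[2],2),np.round(np.percentile(q,[2,50,98],axis=0),1).tolist())
E
```

```text
t: 4.9
ee_pos: [596.7, 200.3, 313.5]
orientation: [-3.141, -0.001, 3.038]
ft_force: [-0.4, 0.4, -1.6]
grip_width: 19.2
finger_force: 78.2
[596.21433509 201.23669981 313.56389001] [-1.14565457  0.01740496 -1.24276678] 78.18033733634365
red 130 [593.8 185.7] [21.  25.3] 77.59 [[582.0, 179.2, 106.4], [593.4, 189.8, 118.7], [606.4, 196.3, 133.4]]
white 698 [589.7 161.6] [78.8 91.5] 1.56 [[557.7, 120.6, 58.8], [588.9, 164.3, 88.7], [625.6, 171.9, 113.4]]
```

View pics/s2c.png

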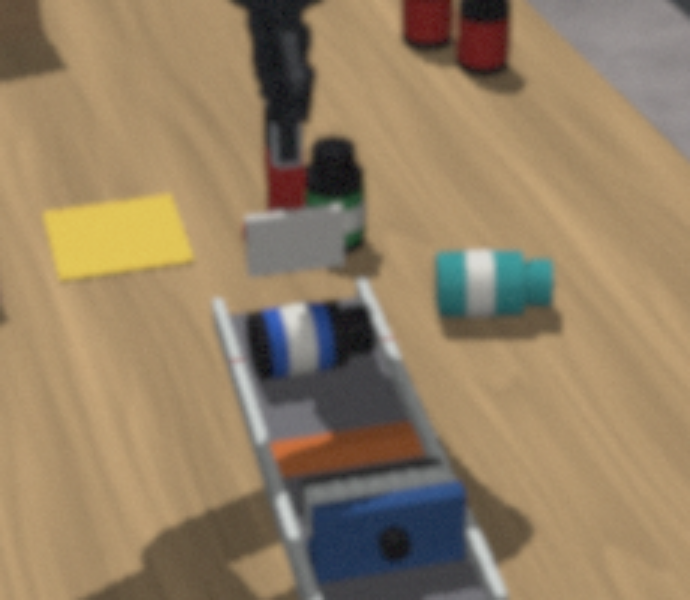

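Side view: the paddle hangs upright behind the bottle, with the white face at crop (295,240), the bottle at (310,340) and the hump at (350,450). The paddle is lined up inside the walls. I lower it, then roll.

```bash
python3 -m crank '[{"dx":0,"dy":0,"dz":1.2,"ax":0,"ay":0,"az":0},{"dx":0,"dy":0,"dz":2.6,"ax":0,"ay":0,"az":0},{"dx":0,"dy":0,"dz":3.8,"ax":0,"ay":0,"az":0},{"dx":0,"dy":0,"dz":4.5,"ax":0,"ay":0,"az":0},{"dx":0,"dy":0,"dz":4.8,"ax":0,"ay":0,"az":0},{"dx":0,"dy":0,"dz":4.8,"ax":0,"ay":0,"az":0},{"dx":0,"dy":0,"dz":4.8,"ax":0,"ay":0,"az":0}]' 0 80
python3 -m crank '[{"dx":0,"dy":-0.4,"dz":0,"ax":0,"ay":0,"az":0},{"dx":0,"dy":-0.8,"dz":0,"ax":0,"ay":0,"az":0},{"dx":0,"dy":-1.2,"dz":0,"ax":0,"ay":0,"az":0},{"dx":0,"dy":-1.5,"dz":0,"ax":0,"ay":0,"az":0},{"dx":0,"dy":-1.8,"dz":0,"ax":0,"ay":0,"az":0},{"dx":0,"dy":-2.1,"dz":0,"ax":0,"ay":0,"az":0},{"dx":0,"dy":-2.4,"dz":0,"ax":0,"ay":0,"az":0},{"dx":0,"dy":-2.7,"dz":0,"ax":0,"ay":0,"az":0},{"dx":0,"dy":-3.0,"dz":0,"ax":0,"ay":0,"az":0},{"dx":0,"dy":-3.3,"dz":0,"ax":0,"ay":0,"az":0},{"dx":0,"dy":-3.6,"dz":0,"ax":0,"ay":0,"az":0},{"dx":0,"dy":-3.9,"dz":0,"ax":0,"ay":0,"az":0}]' 0 80
python3 -m crank '[{"dx":0,"dy":-0.4,"dz":0,"ax":0,"ay":0,"az":0},{"dx":0,"dy":-0.8,"dz":0,"ax":0,"ay":0,"az":0},{"dx":0,"dy":-1.2,"dz":0,"ax":0,"ay":0,"az":0},{"dx":0,"dy":-1.6,"dz":0,"ax":0,"ay":0,"az":0},{"dx":0,"dy":-2.0,"dz":0,"ax":0,"ay":0,"az":0},{"dx":0,"dy":-2.4,"dz":0,"ax":0,"ay":0,"az":0},{"dx":0,"dy":-2.8,"dz":0,"ax":0,"ay":0,"az":0},{"dx":0,"dy":-3.2,"dz":0,"ax":0,"ay":0,"az":0},{"dx":0,"dy":-3.6,"dz":0,"ax":0,"ay":0,"az":0},{"dx":0,"dy":-4.0,"dz":0,"ax":0,"ay":0,"az":0},{"dx":0,"dy":-4.4,"dz":0,"ax":0,"ay":0,"az":0},{"dx":0,"dy":-4.8,"dz":0,"ax":0,"ay":0,"az":0}]' 0 80
cat > chk.py <<'E'
from h import *
o=np.array([580,36.6]);xd=np.array([np.cos(np.radians(-95.8)),np.sin(np.radians(-95.8))]);yd=np.array([-xd[1],xd[0]])
c=cam('scene'); s=telemetry.get_state(); e=s['ee_pos']; g=e[:2]-o
print('grip track',np.round([g@xd,g@yd,e[2]],1),'face x',round(g@xd+36,1),'F along',round(s['ft_force'][:2]@xd,2),np.round(s['ft_force'],2),s['finger_force'],'yaw',s['orientation'][2])
P=pts(c,np.ones((480,640),bool)); v,u=np.nonzero(c['depth']>0); hsv=cv2.cvtColor(c['image'],cv2.COLOR_RGB2HSV)[v,u].astype(int)
q=(P[:,:2]-o); a=np.c_[q@xd,q@yd,P[:,2],hsv]
b=a[(a[:,3]>105)&(a[:,3]<125)&(a[:,4]>150)&(abs(a[:,1])<50)&(a[:,2]>25)&(a[:,2]<65)]
for z in (b[(b[:,0]<g@xd+36+58)],): print('blue label x',np.round(np.percentile(z[:,0],[2,50,98]),1) if len(z) else None,'top',z[:,2].max() if len(z) else None, 'x at top', np.round(np.median(z[z[:,2]>z[:,2].max()-2.5,0]),1) if len(z) else None)
p=a[(a[:,5]<75)&(abs(a[:,1])<44)&(a[:,2]>47)&(a[:,2]<57)&(a[:,0]>30)&(a[:,0]<150)]
print('dark',np.round(np.percentile(p[:,0],[2,50,98]),1) if len(p) else None)
import sys; save(c,sys.argv[1])
E
python3 chk.py c1.png
```

```text
t: 5.65
ee_pos: [596.6, 201.3, 266.2]
orientation: [3.141, 0.001, 3.04]
ft_force: [0.2, 0.2, -0.6]
grip_width: 19.2
finger_force: 78.2
t: 6.85
ee_pos: [592.4, 162.2, 265.7]
orientation: [3.141, 0.0, 3.04]
ft_force: [-0.0, -0.0, -0.8]
grip_width: 19.0
finger_force: 78.3
t: 8.05
ee_pos: [587.5, 114.3, 265.7]
orientation: [3.141, 0.0, 3.04]
ft_force: [0.2, 0.7, -1.1]
grip_width: 18.9
finger_force: 78.3
grip track [-77.5  -0.3 265.7] face x -41.5 F along 1.26 [-0.25 -1.24 -1.84] 78.247285508005 yaw 3.0393097610244366
blue label x [-34.7 -20.7  -0.2] top 61.683071960349935 x at top -15.4
dark [ 96.2 100.8 136.6]
```

```bash
python3 -m crank '[{"dx":0,"dy":-0.3,"dz":0,"ax":0,"ay":0,"az":0},{"dx":0,"dy":-0.6,"dz":0,"ax":0,"ay":0,"az":0},{"dx":0,"dy":-0.9,"dz":0,"ax":0,"ay":0,"az":0},{"dx":0,"dy":-1.2,"dz":0,"ax":0,"ay":0,"az":0},{"dx":0,"dy":-1.5,"dz":0,"ax":0,"ay":0,"az":0},{"dx":0,"dy":-1.8,"dz":0,"ax":0,"ay":0,"az":0},{"dx":0,"dy":-2.1,"dz":0,"ax":0,"ay":0,"az":0},{"dx":0,"dy":-2.4,"dz":0,"ax":0,"ay":0,"az":0},{"dx":0,"dy":-2.7,"dz":0,"ax":0,"ay":0,"az":0},{"dx":0,"dy":-3.0,"dz":0,"ax":0,"ay":0,"az":0},{"dx":0,"dy":-3.2,"dz":0,"ax":0,"ay":0,"az":0},{"dx":0,"dy":-3.4,"dz":0,"ax":0,"ay":0,"az":0}]' 0 80
python3 -m crank '[{"dx":0,"dy":-0.2,"dz":0,"ax":0,"ay":0,"az":0},{"dx":0,"dy":-0.4,"dz":0,"ax":0,"ay":0,"az":0},{"dx":0,"dy":-0.6,"dz":0,"ax":0,"ay":0,"az":0},{"dx":0,"dy":-0.8,"dz":0,"ax":0,"ay":0,"az":0},{"dx":0,"dy":-1.0,"dz":0,"ax":0,"ay":0,"az":0},{"dx":0,"dy":-1.2,"dz":0,"ax":0,"ay":0,"az":0},{"dx":0,"dy":-1.4,"dz":0,"ax":0,"ay":0,"az":0},{"dx":0,"dy":-1.6,"dz":0,"ax":0,"ay":0,"az":0},{"dx":0,"dy":-1.8,"dz":0,"ax":0,"ay":0,"az":0},{"dx":0,"dy":-2.0,"dz":0,"ax":0,"ay":0,"az":0},{"dx":0,"dy":-2.2,"dz":0,"ax":0,"ay":0,"az":0},{"dx":0,"dy":-2.4,"dz":0,"ax":0,"ay":0,"az":0}]' 0 80
python3 chk.py c2.png
```

```text
t: 9.3
ee_pos: [584.1, 80.6, 265.7]
orientation: [3.142, -0.0, 3.04]
ft_force: [0.2, 0.3, -1.2]
grip_width: 19.2
finger_force: 78.3
t: 10.5
ee_pos: [581.6, 56.8, 265.7]
orientation: [3.142, 0.0, 3.04]
ft_force: [-0.5, 0.0, -0.7]
grip_width: 19.4
finger_force: 78.3
grip track [-20.   -0.4 265.7] face x 16.0 F along 0.73 [-0.41 -0.69 -1.48] 78.25342798405472 yaw 3.0395250762479766
blue label x [41.4 54.6 72.4] top 61.19641344697527 x at top 62.8
dark [ 46.5  96.3 136.6]
```

```bash
python3 -m crank '[{"dx":0,"dy":-0.2,"dz":0,"ax":0,"ay":0,"az":0},{"dx":0,"dy":-0.4,"dz":0,"ax":0,"ay":0,"az":0},{"dx":0,"dy":-0.6,"dz":0,"ax":0,"ay":0,"az":0},{"dx":0,"dy":-0.8,"dz":0,"ax":0,"ay":0,"az":0},{"dx":0,"dy":-1.0,"dz":0,"ax":0,"ay":0,"az":0},{"dx":0,"dy":-1.2,"dz":0,"ax":0,"ay":0,"az":0},{"dx":0,"dy":-1.4,"dz":0,"ax":0,"ay":0,"az":0},{"dx":0,"dy":-1.6,"dz":0,"ax":0,"ay":0,"az":0},{"dx":0,"dy":-1.7,"dz":0,"ax":0,"ay":0,"az":0},{"dx":0,"dy":-1.8,"dz":0,"ax":0,"ay":0,"az":0},{"dx":0,"dy":-1.9,"dz":0,"ax":0,"ay":0,"az":0},{"dx":0,"dy":-2.0,"dz":0,"ax":0,"ay":0,"az":0}]' 0 80
python3 chk.py c3.png
python3 -m crank '[{"dx":0,"dy":-0.1,"dz":0,"ax":0,"ay":0,"az":0},{"dx":0,"dy":-0.2,"dz":0,"ax":0,"ay":0,"az":0},{"dx":0,"dy":-0.3,"dz":0,"ax":0,"ay":0,"az":0},{"dx":0,"dy":-0.3,"dz":0,"ax":0,"ay":0,"az":0}]' 0 80
python3 chk.py c4.png
```

```text
t: 11.75
ee_pos: [579.6, 37.0, 265.7]
orientation: [3.141, 0.0, 3.04]
ft_force: [-0.6, -0.2, -0.9]
grip_width: 19.4
finger_force: 78.3
grip track [-2.000e-01 -4.000e-01  2.657e+02] face x 35.8 F along -0.03 [ 0.02  0.03 -0.73] 78.25352149870014 yaw 3.039747755811472
blue label x [45.  59.1 78.7] top 61.87724410435453 x at top 65.9
dark [ 47.   96.9 136.7]
t: 12.2
ee_pos: [579.3, 33.9, 265.7]
orientation: [3.142, 0.0, 3.04]
ft_force: [-0.2, 0.5, -1.8]
grip_width: 19.1
finger_force: 78.3
grip track [  2.7  -0.4 265.7] face x 38.7 F along -0.15 [-0.37  0.19 -0.83] 78.25329705872718 yaw 3.0396042737003395
blue label x [47.2 60.8 80. ] top 61.54338872714936 x at top 64.8
dark [ 47.6  96.5 136.6]
```

```bash
cat > f.py <<'E'
from h import *
xd=np.array([np.cos(np.radians(-95.8)),np.sin(np.radians(-95.8))]);o=np.array([580,36.6])
F=[];X=[]
for i in range(5):
    s=telemetry.get_state(); F.append(-s['ft_force'][:2]@xd); X.append((s['ee_pos'][:2]-o)@xd+36); read_camera('wrist')
print('t',s['t'],'push F',round(np.mean(F),2),'sd',round(np.std(F),2),'face',round(np.mean(X),2))
E
python3 f.py
python3 -m crank '[{"dx":0,"dy":-0.1,"dz":0,"ax":0,"ay":0,"az":0},{"dx":0,"dy":-0.2,"dz":0,"ax":0,"ay":0,"az":0},{"dx":0,"dy":-0.3,"dz":0,"ax":0,"ay":0,"az":0},{"dx":0,"dy":-0.4,"dz":0,"ax":0,"ay":0,"az":0},{"dx":0,"dy":-0.4,"dz":0,"ax":0,"ay":0,"az":0}]' 0 80
python3 f.py
python3 -m crank '[{"dx":0,"dy":-0.05,"dz":0,"ax":0,"ay":0,"az":0},{"dx":0,"dy":-0.1,"dz":0,"ax":0,"ay":0,"az":0},{"dx":0,"dy":-0.15,"dz":0,"ax":0,"ay":0,"az":0},{"dx":0,"dy":-0.2,"dz":0,"ax":0,"ay":0,"az":0},{"dx":0,"dy":-0.2,"dz":0,"ax":0,"ay":0,"az":0}]' 0 80
python3 f.py
```

```text
t 12.45 push F -0.19 sd 0.5 face 38.6
t: 13.0
ee_pos: [578.9, 29.9, 265.7]
orientation: [-3.142, -0.0, 3.04]
ft_force: [0.7, -0.1, -0.5]
grip_width: 18.5
finger_force: 78.2
t 13.2 push F 0.12 sd 0.14 face 42.66
t: 13.75
ee_pos: [578.7, 28.0, 265.7]
orientation: [3.142, 0.0, 3.04]
ft_force: [0.4, 0.5, -1.1]
grip_width: 19.3
finger_force: 78.2
t 13.95 push F 0.31 sd 0.18 face 44.63
```

```bash

python3 -m crank '[{"dx":0,"dy":-0.05,"dz":0,"ax":0,"ay":0,"az":0},{"dx":0,"dy":-0.1,"dz":0,"ax":0,"ay":0,"az":0},{"dx":0,"dy":-0.15,"dz":0,"ax":0,"ay":0,"az":0},{"dx":0,"dy":-0.2,"dz":0,"ax":0,"ay":0,"az":0},{"dx":0,"dy":-0.2,"dz":0,"ax":0,"ay":0,"az":0}]' 0 80
python3 f.py
```

```text
t: 14.5
ee_pos: [578.5, 26.1, 265.7]
orientation: [3.141, 0.0, 3.04]
ft_force: [0.4, 0.3, -0.9]
grip_width: 19.5
finger_force: 78.2
t 14.7 push F 0.18 sd 0.53 face 46.57
```

```bash

python3 -m crank '[{"dx":0,"dy":-0.05,"dz":0,"ax":0,"ay":0,"az":0},{"dx":0,"dy":-0.1,"dz":0,"ax":0,"ay":0,"az":0},{"dx":0,"dy":-0.15,"dz":0,"ax":0,"ay":0,"az":0},{"dx":0,"dy":-0.2,"dz":0,"ax":0,"ay":0,"az":0},{"dx":0,"dy":-0.2,"dz":0,"ax":0,"ay":0,"az":0}]' 0 80
python3 f.py; python3 chk.py c5.png
```

```text
t: 15.25
ee_pos: [578.3, 24.7, 265.9]
orientation: [3.14, 0.0, 3.04]
ft_force: [-0.8, 5.5, -0.2]
grip_width: 19.5
finger_force: 78.4
t 15.45 push F 5.17 sd 0.57 face 48.04
grip track [ 12.1  -0.5 265.8] face x 48.1 F along -5.24 [ 0.41  5.23 -1.02] 78.42400803230703 yaw 3.0400668706695817
blue label x [55.8 66.5 87.3] top 61.67184769353969 x at top 73.7
dark [ 56.2  97.7 136.7]
```

```bash

python3 -m crank '[{"dx":0,"dy":-0.04,"dz":0,"ax":0,"ay":0,"az":0},{"dx":0,"dy":-0.04,"dz":0,"ax":0,"ay":0,"az":0},{"dx":0,"dy":-0.04,"dz":0,"ax":0,"ay":0,"az":0},{"dx":0,"dy":-0.04,"dz":0,"ax":0,"ay":0,"az":0}]' 0 80
python3 f.py
python3 -m crank '[{"dx":0,"dy":0,"dz":0,"ax":0,"ay":0,"az":0},{"dx":0,"dy":0,"dz":0,"ax":0,"ay":0,"az":0},{"dx":0,"dy":0,"dz":0,"ax":0,"ay":0,"az":0},{"dx":0,"dy":0,"dz":0,"ax":0,"ay":0,"az":0},{"dx":0,"dy":0,"dz":0,"ax":0,"ay":0,"az":0},{"dx":0,"dy":0,"dz":0,"ax":0,"ay":0,"az":0},{"dx":0,"dy":0,"dz":0,"ax":0,"ay":0,"az":0},{"dx":0,"dy":0,"dz":0,"ax":0,"ay":0,"az":0},{"dx":0,"dy":0,"dz":0,"ax":0,"ay":0,"az":0},{"dx":0,"dy":0,"dz":0,"ax":0,"ay":0,"az":0},{"dx":0,"dy":0,"dz":0,"ax":0,"ay":0,"az":0},{"dx":0,"dy":0,"dz":0,"ax":0,"ay":0,"az":0}]' 0 80
python3 f.py
```

```text
t: 15.95
ee_pos: [578.3, 24.4, 265.9]
orientation: [3.14, 0.0, 3.04]
ft_force: [-0.6, 5.9, 0.5]
grip_width: 19.2
finger_force: 78.4
t 16.15 push F 5.42 sd 0.45 face 48.37
t: 17.4
ee_pos: [578.3, 24.3, 265.8]
orientation: [3.14, 0.0, 3.04]
ft_force: [0.9, 5.0, -0.3]
grip_width: 19.3
finger_force: 78.4
t 17.6 push F 5.14 sd 0.61 face 48.37
```

```bash

python3 -m crank '[{"dx":0,"dy":-0.05,"dz":0,"ax":0,"ay":0,"az":0},{"dx":0,"dy":-0.05,"dz":0,"ax":0,"ay":0,"az":0},{"dx":0,"dy":-0.05,"dz":0,"ax":0,"ay":0,"az":0},{"dx":0,"dy":-0.05,"dz":0,"ax":0,"ay":0,"az":0},{"dx":0,"dy":-0.05,"dz":0,"ax":0,"ay":0,"az":0},{"dx":0,"dy":-0.05,"dz":0,"ax":0,"ay":0,"az":0},{"dx":0,"dy":-0.05,"dz":0,"ax":0,"ay":0,"az":0},{"dx":0,"dy":-0.05,"dz":0,"ax":0,"ay":0,"az":0},{"dx":0,"dy":-0.05,"dz":0,"ax":0,"ay":0,"az":0},{"dx":0,"dy":-0.05,"dz":0,"ax":0,"ay":0,"az":0},{"dx":0,"dy":-0.05,"dz":0,"ax":0,"ay":0,"az":0},{"dx":0,"dy":-0.05,"dz":0,"ax":0,"ay":0,"az":0}]' 0 80
python3 f.py
python3 -m crank '[{"dx":0,"dy":0.05,"dz":0,"ax":0,"ay":0,"az":0},{"dx":0,"dy":0.1,"dz":0,"ax":0,"ay":0,"az":0},{"dx":0,"dy":0.15,"dz":0,"ax":0,"ay":0,"az":0},{"dx":0,"dy":0.2,"dz":0,"ax":0,"ay":0,"az":0},{"dx":0,"dy":0.25,"dz":0,"ax":0,"ay":0,"az":0},{"dx":0,"dy":0.3,"dz":0,"ax":0,"ay":0,"az":0},{"dx":0,"dy":0.35,"dz":0,"ax":0,"ay":0,"az":0},{"dx":0,"dy":0.4,"dz":0,"ax":0,"ay":0,"az":0},{"dx":0,"dy":0.45,"dz":0,"ax":0,"ay":0,"az":0},{"dx":0,"dy":0.5,"dz":0,"ax":0,"ay":0,"az":0},{"dx":0,"dy":0.55,"dz":0,"ax":0,"ay":0,"az":0},{"dx":0,"dy":0.6,"dz":0,"ax":0,"ay":0,"az":0}]' 0 80
python3 f.py; python3 chk.py c6.png
```

```text
t: 18.85
ee_pos: [578.3, 24.0, 265.9]
orientation: [3.139, 0.0, 3.04]
ft_force: [0.5, 6.4, 0.6]
grip_width: 19.0
finger_force: 78.4
t 19.05 push F 5.94 sd 0.6 face 48.7
t: 20.3
ee_pos: [578.8, 29.1, 265.8]
orientation: [-3.141, 0.0, 3.04]
ft_force: [0.0, -0.0, -0.5]
grip_width: 19.1
finger_force: 78.4
t 20.5 push F -0.09 sd 0.32 face 43.46
grip track [  7.5  -0.4 265.7] face x 43.5 F along -0.28 [-0.77  0.35 -1.4 ] 78.42512451951563 yaw 3.039809418497078
blue label x [52.6 65.7 85.8] top 61.075683221960276 x at top 72.5
dark [ 53.   96.9 136.6]
```

```bash

python3 -m crank '[{"dx":0,"dy":0.1,"dz":0,"ax":0,"ay":0,"az":0},{"dx":0,"dy":0.2,"dz":0,"ax":0,"ay":0,"az":0},{"dx":0,"dy":0.4,"dz":0,"ax":0,"ay":0,"az":0},{"dx":0,"dy":0.7,"dz":0,"ax":0,"ay":0,"az":0},{"dx":0,"dy":1.1,"dz":0,"ax":0,"ay":0,"az":0},{"dx":0,"dy":1.6,"dz":0,"ax":0,"ay":0,"az":0},{"dx":0,"dy":2.2,"dz":0,"ax":0,"ay":0,"az":0},{"dx":0,"dy":2.8,"dz":0,"ax":0,"ay":0,"az":0},{"dx":0,"dy":3.4,"dz":0,"ax":0,"ay":0,"az":0},{"dx":0,"dy":4,"dz":0,"ax":0,"ay":0,"az":0},{"dx":0,"dy":4.3,"dz":0,"ax":0,"ay":0,"az":0},{"dx":0,"dy":4.3,"dz":0,"ax":0,"ay":0,"az":0}]' 0 80
python3 chk.py c7.png
```

```text
t: 21.8
ee_pos: [583.2, 72.5, 265.7]
orientation: [3.141, 0.0, 3.041]
ft_force: [-0.8, 0.5, -0.8]
grip_width: 19.4
finger_force: 78.4
grip track [-35.7  -0.4 265.7] face x 0.3 F along -0.74 [ 0.13  0.73 -1.46] 78.43171351185617 yaw 3.0402229990838223
blue label x [48.1 52.1 58.1] top 57.01696714428738 x at top 57.5
dark [ 52.5  96.8 136.7]
```

```bash

python3 -m crank '[{"dx":0,"dy":0,"dz":-1.5,"ax":0,"ay":0,"az":0},{"dx":0,"dy":0,"dz":-3.5,"ax":0,"ay":0,"az":0},{"dx":0,"dy":0.5,"dz":-5,"ax":0,"ay":0,"az":0},{"dx":0.7,"dy":2,"dz":-5.5,"ax":0,"ay":0,"az":0},{"dx":2,"dy":5,"dz":-5.5,"ax":0,"ay":0,"az":0.02},{"dx":3.5,"dy":8.5,"dz":-5.5,"ax":0,"ay":0,"az":0.04},{"dx":5,"dy":12,"dz":-5.5,"ax":0,"ay":0,"az":0.06},{"dx":6.5,"dy":15.5,"dz":-5.5,"ax":0,"ay":0,"az":0.08},{"dx":8,"dy":19,"dz":-5.5,"ax":0,"ay":0,"az":0.09},{"dx":9.5,"dy":22.5,"dz":-5.5,"ax":0,"ay":0,"az":0.09},{"dx":10.7,"dy":25.5,"dz":-5.5,"ax":0,"ay":0,"az":0.09},{"dx":11.5,"dy":27.7,"dz":-5.5,"ax":0,"ay":0,"az":0.09}]' 0 80
python3 -m crank '[{"dx":0,"dy":0,"dz":1,"ax":0,"ay":0,"az":0},{"dx":0,"dy":0,"dz":2.5,"ax":0,"ay":0,"az":0},{"dx":0,"dy":0,"dz":4,"ax":0,"ay":0,"az":0},{"dx":0,"dy":0,"dz":5.2,"ax":0,"ay":0,"az":0},{"dx":0,"dy":0,"dz":5.8,"ax":0,"ay":0,"az":0},{"dx":0,"dy":0,"dz":6.1,"ax":0,"ay":0,"az":0},{"dx":0,"dy":0,"dz":6.3,"ax":0,"ay":0,"az":0},{"dx":0,"dy":0,"dz":6.3,"ax":0,"ay":0,"az":0}]' 0 80
python3 chk.py c8.png; python3 wl.py w8.png
python3 - <<'E'
import cv2
a=cv2.imread('pics/c8.png'); cv2.imwrite('pics/c8c.png',cv2.resize(a[190:400,160:530],(800,454),interpolation=cv2.INTER_CUBIC))
E
```

```text
t: 23.05
ee_pos: [494.9, 362.2, 320.7]
orientation: [3.141, -0.001, 2.952]
ft_force: [-0.3, -0.5, -1.8]
grip_width: 19.3
finger_force: 78.5
t: 23.85
ee_pos: [497.2, 359.1, 258.1]
orientation: [3.141, 0.001, 2.949]
ft_force: [-1.7, -0.5, -1.1]
grip_width: 19.3
finger_force: 78.6
grip track [-312.6 -115.   258.3] face x -276.6 F along -0.45 [ 0.2   0.43 -1.51] 78.57082171108232 yaw 2.94949182079084
blue label x None top None x at top None
dark [ 52.8  82.2 103.7]
[[-9.82000e-01  1.91000e-01  1.00000e-03  4.97195e+02]
 [ 1.91000e-01  9.82000e-01  1.00000e-03  3.59258e+02]
 [-1.00000e-03  1.00000e-03 -1.00000e+00  2.58527e+02]
 [ 0.00000e+00  0.00000e+00  0.00000e+00  1.00000e+00]]
grip 2354 [497.8 359.4] [46.4 27. ] 78.69 [486.3 361.6 117.7]
mat 16464 [498.1 360.7] [109.8 110. ] 85.72 [467.1 389.8   3.1]
red 7539 [497.  357.5] [54.7 58.3] 79.5 [485.2 357.4  17.9]
white 2637 [487.6 329. ] [ 8.  63.6] 78.48 [474.3 333.   56.6]
```

View pics/c8c.png

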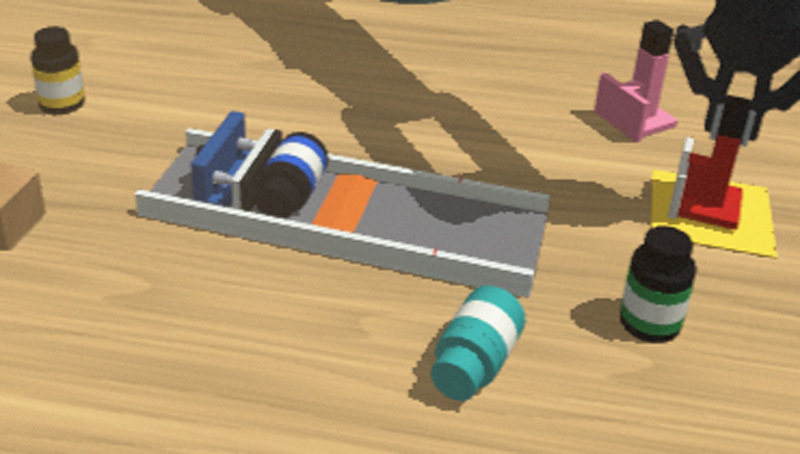

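The bottle lies against the pad at crop (290,170), behind the hump. The paddle hangs about 4 mm above the mat at (715,190). I'll lower the rest of the way by feel.

```bash

python3 -m crank '[{"dx":0,"dy":0,"dz":0.1,"ax":0,"ay":0,"az":0},{"dx":0,"dy":0,"dz":0.2,"ax":0,"ay":0,"az":0},{"dx":0,"dy":0,"dz":0.3,"ax":0,"ay":0,"az":0},{"dx":0,"dy":0,"dz":0.35,"ax":0,"ay":0,"az":0},{"dx":0,"dy":0,"dz":0.4,"ax":0,"ay":0,"az":0},{"dx":0,"dy":0,"dz":0.4,"ax":0,"ay":0,"az":0},{"dx":0,"dy":0,"dz":0.4,"ax":0,"ay":0,"az":0}]' 0 80
```

```text
t: 24.65
ee_pos: [496.9, 359.3, 254.2]
orientation: [3.141, 0.0, 2.95]
ft_force: [-1.3, -0.6, 2.3]
grip_width: 18.9
finger_force: 79.0
```

Contact: 2.3 N up, at the same height as when I gripped it. I release and rise.

```bash

python3 -m crank '[{"dx":0,"dy":0,"dz":0,"ax":0,"ay":0,"az":0},{"dx":0,"dy":0,"dz":0,"ax":0,"ay":0,"az":0},{"dx":0,"dy":0,"dz":0,"ax":0,"ay":0,"az":0},{"dx":0,"dy":0,"dz":0,"ax":0,"ay":0,"az":0},{"dx":0,"dy":0,"dz":0,"ax":0,"ay":0,"az":0},{"dx":0,"dy":0,"dz":0,"ax":0,"ay":0,"az":0},{"dx":0,"dy":0,"dz":0,"ax":0,"ay":0,"az":0},{"dx":0,"dy":0,"dz":0,"ax":0,"ay":0,"az":0},{"dx":0,"dy":0,"dz":0,"ax":0,"ay":0,"az":0},{"dx":0,"dy":0,"dz":0,"ax":0,"ay":0,"az":0}]' 6 80
python3 -m crank '[{"dx":0,"dy":0,"dz":-0.5,"ax":0,"ay":0,"az":0},{"dx":0,"dy":0,"dz":-1.5,"ax":0,"ay":0,"az":0},{"dx":0,"dy":0,"dz":-3,"ax":0,"ay":0,"az":0},{"dx":0,"dy":0,"dz":-5,"ax":0,"ay":0,"az":0},{"dx":0,"dy":0,"dz":-7,"ax":0,"ay":0,"az":0},{"dx":0,"dy":0,"dz":-9,"ax":0,"ay":0,"az":0},{"dx":0,"dy":0,"dz":-11,"ax":0,"ay":0,"az":0},{"dx":0,"dy":0,"dz":-12,"ax":0,"ay":0,"az":0},{"dx":0,"dy":0,"dz":-12,"ax":0,"ay":0,"az":0}]' 6 80
python3 wl.py w9.png; python3 chk.py c9.png
python3 - <<'E'
import cv2
a=cv2.imread('pics/c9.png'); cv2.imwrite('pics/c9c.png',cv2.resize(a[190:400,160:530],(800,454),interpolation=cv2.INTER_CUBIC))
E
```

```text
t: 25.65
ee_pos: [496.9, 359.2, 253.7]
orientation: [3.142, 0.0, 2.95]
ft_force: [-0.3, 0.4, -0.4]
grip_width: 59.8
finger_force: 0.0
t: 26.55
ee_pos: [497.1, 359.3, 377.2]
orientation: [3.138, 0.004, 2.95]
ft_force: [1.1, 0.2, 0.8]
grip_width: 59.8
finger_force: 0.0
[[-9.82000e-01  1.91000e-01  2.00000e-03  4.96974e+02]
 [ 1.91000e-01  9.82000e-01  1.00000e-03  3.59211e+02]
 [-2.00000e-03  2.00000e-03 -1.00000e+00  3.75176e+02]
 [ 0.00000e+00  0.00000e+00  0.00000e+00  1.00000e+00]]
grip 1496 [497.8 359.5] [19.8 26.9] 78.5 [496.4 359.7 118.9]
mat 8954 [498.1 360.8] [109.6 110.1] 85.79 [480.6 384.4   3.1]
red 2262 [496.7 357.4] [54.2 57.7] 78.96 [482.7 367.3  13.2]
white 1043 [491.3 328.4] [ 7.8 71.1] 79.0 [482.  329.5  52.8]
grip track [-312.5 -115.3  373.6] face x -276.5 F along 0.68 [ 0.26 -0.71  0.04] 0.0 yaw 2.9497692482638946
blue label x None top None x at top None
dark [ 51.2  84.7 103.5]
```

View pics/c9c.png

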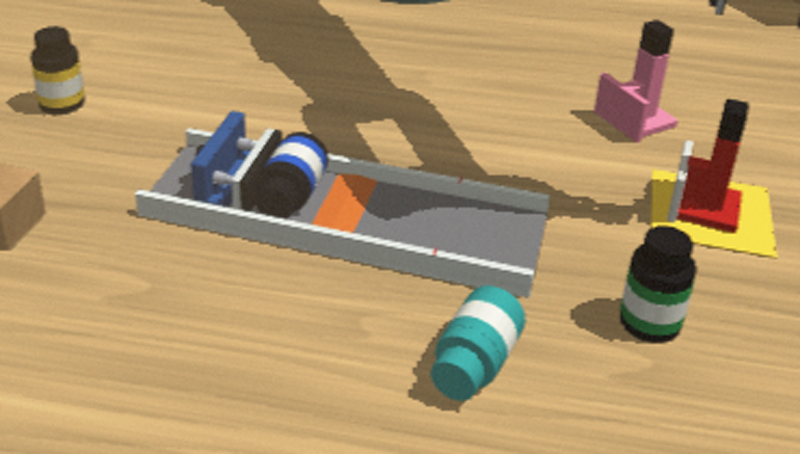

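The paddle stands upright on the mat at (715,180), the bottle lies in the bed at (290,172), and the bystanders look unmoved. I'll hand it in.

```bash
python3 -c "
from station import ctrl; print(ctrl.finish_job())"
```

```text
the job is handed in; nothing more can be done
None
```

I handed the job in at about 27 s; the hand-in gave no verdict. The bottle was pressed on the pad at about 5 to 6 N for over 3 s and eased off at 5 mm/s. In the last picture it lies behind the hump, and the paddle stands upright within about 2 mm of the mat's middle.

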